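Tip the tea cartons over onto their labelling places

TASK

Lay the two labelled tea cartons, the tall one and the small one, on their backs for price labelling: push each over, high up and without gripping or lifting it, so that it comes down flat on a broad face inside its own taped outline on the counter. Leave everything else on the counter where it stands.

Things in the scene. Friction and masses are not known exactly. Their poses are not given: they have to be found in the camera images.
- tall_carton: The tall plain brown cardboard tea carton, loose, 45 thick (its x) by 90 wide (its y) by 180 mm high (its z), closed, a pale paper label on both broad faces (+x and -x). It starts standing upright on the counter in one end of its own taped outline. Origin: centre of its underside; z points to its top. Mass 0.2 to 0.33 kg.
- tall_carton_top (a point): Centre of the tall carton's top face, 180 mm above its underside. Pushed squarely near its top with a fraction of a newton to 1 N the carton tips over its foot edge without sliding (friction on the counter about 0.6), and falls by itself once its top has been pushed some 45 mm.
- small_carton: The small plain brown cardboard tea carton, loose, 40 thick (its x) by 75 wide (its y) by 130 mm high (its z), closed, a pale paper label on both broad faces (+x and -x). It starts standing upright on the counter in one end of its own taped outline. Origin: centre of its underside; z points to its top. Mass 0.11 to 0.2 kg.
- small_carton_top (a point): Centre of the small carton's top face, 130 mm above its underside. Pushed squarely near its top with a fraction of a newton to 1 N the carton tips over its foot edge without sliding (friction on the counter about 0.6), and falls by itself once its top has been pushed some 40 mm.
- tall_outline: Rectangle of 12 mm wide pale paper tape stuck flat on the counter, inside 260 (its x) by 160 mm (its y), for the tall carton. Flat, nothing to bump into. Origin: its centre, on the counter. The tall carton stands with a broad face roughly square to the outline's long (x) axis, about 112 mm from this centre, at either end from start to start, so tipping it squarely over a foot edge towards this centre lays it inside.
- small_outline: Rectangle of 12 mm wide pale paper tape stuck flat on the counter, inside 205 (its x) by 140 mm (its y), for the small carton. Flat, nothing to bump into. Origin: its centre, on the counter. The small carton stands with a broad face roughly square to the outline's long (x) axis, about 85 mm from this centre, at either end from start to start, so tipping it squarely over a foot edge towards this centre lays it inside.
- tea_tin: Bystander: squat metal tin, diameter 63, 52 mm high, standing behind the tall carton (the side away from its outline), 105 to 120 mm from it centre to centre. Origin: centre of its underside.
- honey_jar: Bystander: squat amber jar with wooden lid, diameter 55, 50 mm high, standing behind the small carton (the side away from its outline), 80 to 92 mm from it centre to centre. Origin: centre of its underside.
- spice_jar: Bystander: jar with steel lid, diameter 52, 95 mm high, standing between the two cartons' places. Origin: centre of its underside.
- pepper_mill: Bystander: dark turned wooden pepper mill, diameter 48, 128 mm high, standing between the two cartons' places. Origin: centre of its underside.
- wooden_scoop: Bystander: wooden spoon 200 mm long lying at the right side of the counter, about 20 mm high.
- spare_carton: Bystander: a third brown carton, 45 x 90 x 150 mm high, without labels and without an outline, standing upright at the left side. Origin: centre of its underside.
There are look-alikes about, which are no part of the job. What is shaped like the tall_carton but orange is not meant. What is shaped like the small_carton but yellow is not meant.

How it is judged:
At the end, for the whole second after the job is handed in: Each labelled carton rests flat on a broad face (within 0.08 rad) in its own outline, ends and sides within the tape's outer edge (judged at the middles of underside and top); it was inside as it came down and was never lifted; nothing else moved over 15 mm or tipped ((angle between tall_carton's own x axis and vertical below 0.08 rad or angle between tall_carton's own x axis and vertical above 3.0616 rad) and x of tall_carton in the frame of tall_outline between -0.142 and 0.142 m and y of tall_carton in the frame of tall_outline between -0.047 and 0.047 m and x of tall_carton_top in the frame of tall_outline between -0.142 and 0.142 m and y of tall_carton_top in the frame of tall_outline between -0.047 and 0.047 m and linear speed of each of tall_carton, small_carton below 0.02 m/s and angular speed of each of tall_carton, small_carton below 0.1 rad/s and (angle between small_carton's own x axis and vertical below 0.08 rad or angle between small_carton's own x axis and vertical above 3.0616 rad) and x of small_carton in the frame of small_outline between -0.1145 and 0.1145 m and y of small_carton in the frame of small_outline between -0.0445 and 0.0445 m and x of small_carton_top in the frame of small_outline between -0.1145 and 0.1145 m and y of small_carton_top in the frame of small_outline between -0.0445 and 0.0445 m and distance of each of tea_tin, honey_jar, spice_jar, pepper_mill, wooden_scoop, spare_carton from where it was at the start of the episode below 0.015 m); the robot touches nothing.
It fails at once if the tall carton comes down outside its outline (angle between tall_carton's own z axis and vertical above 1.45 rad and not (x of tall_carton in the frame of tall_outline between -0.142 and 0.142 m and y of tall_carton in the frame of tall_outline between -0.047 and 0.047 m and x of tall_carton_top in the frame of tall_outline between -0.142 and 0.142 m and y of tall_carton_top in the frame of tall_outline between -0.047 and 0.047 m)).
It fails at once if the tall carton is lifted or carried (height (world z) of tall_carton above 0.045 m or height (world z) of tall_carton_top above 0.2 m).
It fails at once if the small carton comes down outside its outline (angle between small_carton's own z axis and vertical above 1.45 rad and not (x of small_carton in the frame of small_outline between -0.1145 and 0.1145 m and y of small_carton in the frame of small_outline between -0.0445 and 0.0445 m and x of small_carton_top in the frame of small_outline between -0.1145 and 0.1145 m and y of small_carton_top in the frame of small_outline between -0.0445 and 0.0445 m)).
It fails at once if the small carton is lifted or carried (height (world z) of small_carton above 0.045 m or height (world z) of small_carton_top above 0.15 m).
It fails at once if another thing on the counter is moved (more than 15 mm) or tipped (distance of any of tea_tin, honey_jar, spice_jar, pepper_mill, wooden_scoop, spare_carton from where it was at the start of the episode above 0.015 m or angle between any of tea_tin, honey_jar, spice_jar, pepper_mill, spare_carton's own z axis and vertical above 0.3 rad).
It also fails if it takes over 51 s, if anything falls off the work surface, if the arm or the gripper's body presses on something with over 40 N, if the wrist force passes 120 N, or if a joint passes its speed limit or range.

ROBOT

A 6-joint arm with a two-finger parallel gripper is mounted at the origin on the work surface. World frame = base frame: x ahead of the robot, y to its left, z up, the work surface at z = 0. Lengths are in m, angles in rad, forces in N, time in s.
With the tool pointing down it reaches from about 0.3 to 0.875 m from the base axis. Payload 6.4 kg.
Tool frame: the origin (TCP) lies at the centre of the arm's flange, where the gripper is bolted on; the fingertips stand 173 mm ahead of it and the grasp point (between the pads) lies 155 mm ahead of it (ctrl.pinch_z is the distance from the TCP to the grasp point, in m); z points along the fingers, y is the direction in which the jaws open and shut (so a half turn about z gives the same grasp; the last joint's range is limited). The gripper opens to 85 mm and grips with 20 to 120 N. Pads are 22 mm wide; open, the fingers measure 114 mm over their backs; the gripper's body (76 mm by 85 mm) begins 54 mm behind the grasp point. The pads swing forward as they close: fully open they stand 13 mm farther back than shut.
Start: joints at [0.97, 0.181, 1.607, -0, 1.354, -0.206], TCP at [0.221, 0.531, 0.405] pointing down, gripper open.
Joint ranges: [-2.99, 2.99], [-0.89, 2.07], [0.3, 2.58], [-1.14, 4.28], [0, 2.63], [-3.12, 3.12]. Speed limits (rad/s): [2.57, 2.57, 3.01, 3.14, 3.14, 3.14].

INTERFACE

Orientations are given as a unit quaternion [w, x, y, z].
In Python, from bench import ctrl gives the robot as it stands.
- The arm moves only by the tool drive_tool, never from a script. Its argument "commands" is a list that holds one entry, the list of rows, each a list of 7 numbers: the shift along the tool's x, y, z in units of 50 mm (1.0 is 50 mm), then the turn, a rotation vector about the tool's x, y, z in units of 8 degrees (1.0 is 8 degrees), then the closure in counts, from 0 (fully open) to 255 (shut). A call has 1 to 10 rows; each row shifts and turns the commanded pose from where the row before left it, along the tool's axes as they then stand; what a row does not reach is not made up. A row lasts 1/10 s, in which the tool goes at most 50 mm and 8.59 degrees, less where a joint would pass 70% of its speed; a pose out of reach is approached as far as the arm can. A call is refused whole if a number of a shift passes 1 or a number of a turn 1, either way. A call with a gripper value outside its range is refused whole. The fingers move at their own pace and stop on an object; the grip force is fixed at half the most. Time passes only in rows, so rows that do not move let the fingers close. It gives the time, the measured TCP pose, the force and the opening at its end, in the units of the state.
- ctrl.get_obs(): the state, without advancing time (a new reading comes with each control period).
- ctrl.camera(name): name is "scene" or "side" or "wrist"; returns a dict with "pixels" (480x640x3 uint8, red, green, blue), "depth" (480x640 float32, m along the optical axis (not along the pixel's ray), 0 where there is no reading), "intrinsics" (3x3 intrinsics, pixels), "k1" (the pictures are not rectified: a ray, as slopes to the right and down, at radius r is drawn at 1 + k1 r^2 times it, then the intrinsics apply), "R" (3x3) and "t" (3): a world point X has camera coordinates R X + t; the wrist camera has in their place "tool_from_camera" (4x4, takes a point from camera to tool coordinates, whose origin is the TCP and whose axes are the flange's). Camera axes: x right, y down, z forward; pixel columns grow to the right and rows downward; lengths in m; the calibration is good to about 2 mm. A picture is of the moment at which its call begins: read the wrist's pose just before it.
- ctrl.hand_in(): hands the job in, once; it reports no verdict.
The state is a dict: "time_s": time; "q": joint angles; "dq": joint speeds; "joint_efforts": joint torques, N m; "eef_pos": TCP position; "eef_rot": TCP orientation; "wrist_force": force on the tool from outside, world axes, zero at the start; "torque": the same for the moment, N m; "opening": opening from 0.0 (shut) to 1.0 (fully open).
Only numpy, scipy, OpenCV 4.12 (cv2) and the standard library are available. Lean on these libraries where they do the work, as an engineer would, in place of code of your own. Each camera call takes 0.05 s, during which the arm holds its last target. There are 200 camera calls.

## Working session

There is one attempt and no reset: what is moved stays moved. The work goes in short steps, Python scripts to look and compute and a tool call to move; the robot and the scene stay as the last step left them, time stands still between calls to the robot, and variables do not carry over. Pictures are saved under pics/ and viewed, about 8 in all and at most 12, crops included, and the job is handed in when it is done.

Besides the shell and the picture viewer there is one more tool, called after "Emit:" as name(argument=value, ...) on one line, values as JSON. drive_tool: Moves the arm, as the interface text tells. Its arguments: {"type":"object","properties":{"commands":{"type":"array","items":{"type":"array","items":{"type":"array","items":{"type":"number"}}}}},"required":["commands"]}

```bash
mkdir -p pics
cat > h.py <<'E'
import numpy as np, cv2
from bench import ctrl
def world(c):
    K=c["intrinsics"]; d=c["depth"]; k1=c["k1"]
    v,u=np.mgrid[0:480,0:640].astype(float)
    pts=np.stack([u,v],-1).reshape(-1,1,2)
    n=cv2.undistortPoints(pts,np.array(K,float),np.array([k1,0,0,0.])).reshape(480,640,2)
    P=np.dstack([n*d[...,None],d])
    W=(P-np.array(c["t"]))@np.array(c["R"])
    W[d==0]=np.nan
    return W
E
python3 - <<'E'
from h import *
print(ctrl.get_obs())
for n in("scene","side"):
    c=ctrl.camera(n); cv2.imwrite(f"pics/{n}0.png",c["pixels"][...,::-1])
    np.savez(f"{n}0.npz",W=world(c),p=c["pixels"]); print(n,c["k1"],-np.array(c["R"]).T@c["t"])
E
```

```text
{'time_s': 0.0, 'q': array([ 9.69656515e-01,  1.81562792e-01,  1.60799281e+00,  8.41681726e-06,
        1.35380965e+00, -2.06290036e-01]), 'dq': array([ 0.00042443,  0.00046027, -0.0001586 ,  0.00173414,  0.00068139,
        0.00010479]), 'joint_efforts': array([ 9.06197456e-04, -4.44875550e+01, -3.51339161e+01, -1.96088936e-04,
        9.05093970e-03,  3.45438434e-05]), 'eef_pos': array([0.22101873, 0.53055618, 0.403779  ]), 'eef_rot': array([-3.51949446e-04,  1.96145709e-01,  9.80574360e-01, -8.13432395e-04]), 'wrist_force': array([-0.24234718,  0.24253441,  0.05753765]), 'torque': array([-0.02484374,  0.00335163, -0.01654422]), 'opening': 0.9987495282633679}
scene -0.09852013378962314 [1.32680035 0.08772843 1.0928898 ]
side 0.010065043357015283 [ 0.22842097 -0.87918049  0.72015611]
```

View pics/scene0.png

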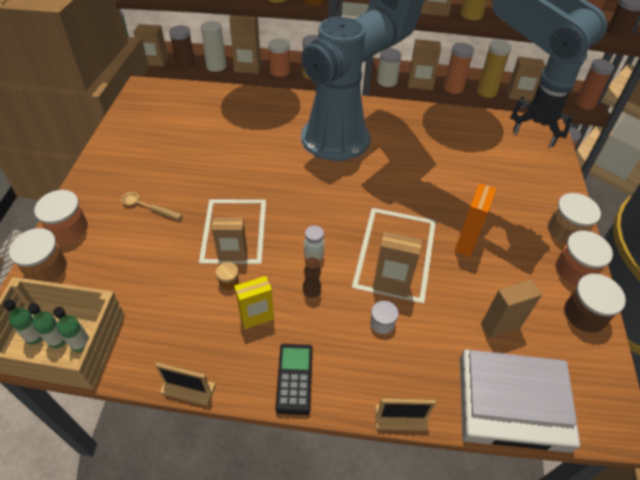

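View pics/side0.png

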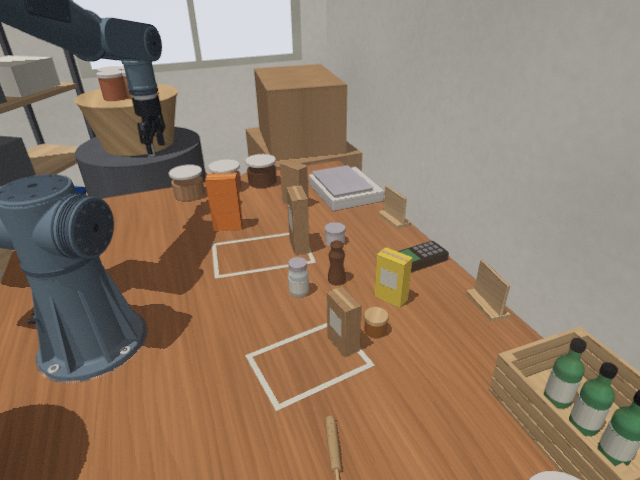

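The cartons are at (398,262) tall and (229,240) small in the scene view. Both stand at the outline end away from the robot, with the tin (384,318) and honey jar (228,275) behind them. Both need pushing toward the robot.

```bash
cat > m.py <<'E'
from h import *
def rect(P):
    r=cv2.minAreaRect((P[:,:2]*1000).astype(np.float32)); b=cv2.boxPoints(r); return np.round(r[0],1),np.round(r[1],1),round(r[2],1),b.round(0).tolist()
S={n:np.load(n+"0.npz") for n in("scene","side")}
def cloud(n,box):
    W=S[n]["W"];x0,y0,x1,y1=box; return W[y0:y1,x0:x1].reshape(-1,3),S[n]["p"][y0:y1,x0:x1].reshape(-1,3).astype(int)
for nm,n,box,h in (("tall","scene",(340,200,445,310),.18),("small","scene",(190,190,275,275),.13),("tall","side",(285,180,312,256),.18),("small","side",(325,285,362,358),.13)):
    P,c=cloud(n,box); ok=np.isfinite(P[:,0])
    t=P[ok&(abs(P[:,2]-h)<.008)]; t=t[(np.abs(t-np.median(t,0))<.07).all(1)]; print(nm,n,"top",len(t),rect(t),t.mean(0).round(3))
    m=P[ok&(P[:,2]>.03)&(P[:,2]<h-.01)]; 
    m=m[(np.abs(m[:,:2]-np.median(t,0)[:2])<.07).all(1)]; print("  body",len(m),rect(m))
    if n=="scene":
        q=P[ok&(abs(P[:,2])<.012)&(c.min(1)>150)]; print("  tape",len(q),rect(q))
for nm,n,box,h in (("tin","scene",(365,295,405,340),.052),("honey","scene",(212,260,243,292),.05),("spice","scene",(300,222,330,265),.095),("mill","scene",(300,255,325,300),.128),("spare","scene",(480,280,540,340),.15),("orange","scene",(455,180,500,260),.18),("yellow","scene",(232,275,277,330),.13)):
    P,c=cloud(n,box); t=P[np.isfinite(P[:,0])&(abs(P[:,2]-h)<.01)]
    print(nm,len(t),rect(t)[:3] if len(t) else P[:,2].max())
E
python3 m.py
```

```text
tall scene top 678 (array([565.8, 203.6]), array([90.4, 50.8]), 83.1, [[535.0, 162.0], [586.0, 156.0], [596.0, 245.0], [546.0, 252.0]]) [0.569 0.203 0.18 ]
  body 1349 (array([586.8, 200.6]), array([90.5,  9.7]), 82.4, [[576.0, 156.0], [586.0, 155.0], [598.0, 245.0], [588.0, 246.0]])
  tape 877 (array([449.3, 213.1]), array([183.3, 288.8]), 83.3, [[295.0, 139.0], [582.0, 105.0], [603.0, 287.0], [317.0, 321.0]])
small scene top 436 (array([ 527.6, -215.2]), array([44.4, 76. ]), 8.7, [[500.0, -181.0], [511.0, -256.0], [555.0, -249.0], [544.0, -174.0]]) [ 0.529 -0.215  0.129]
  body 805 (array([ 556.5, -201.5]), array([87.8, 83.1]), 24.5, [[499.0, -182.0], [534.0, -258.0], [614.0, -221.0], [579.0, -146.0]])
  tape 695 (array([ 436.4, -235. ]), array([231.8, 163.4]), 8.1, [[310.0, -170.0], [333.0, -332.0], [563.0, -300.0], [540.0, -138.0]])
tall side top 260 (array([565.2, 200.3]), array([95. , 45.8]), 82.9, [[537.0, 156.0], [582.0, 150.0], [594.0, 245.0], [548.0, 250.0]]) [0.563 0.194 0.178]
  body 878 (array([563.7, 198. ]), array([95.3, 46.1]), 84.2, [[536.0, 153.0], [582.0, 148.0], [591.0, 243.0], [546.0, 248.0]])
small side top 518 (array([ 525.1, -220. ]), array([41.7, 78.9]), 8.3, [[499.0, -184.0], [510.0, -262.0], [551.0, -256.0], [540.0, -178.0]]) [ 0.524 -0.224  0.128]
  body 1077 (array([ 511.7, -230.6]), array([38. , 84.4]), 37.0, [[471.0, -208.0], [522.0, -276.0], [552.0, -253.0], [501.0, -185.0]])
tin 535 (array([674.9, 186.6]), array([63.2, 61.9]), 28.4)
honey 359 (array([ 610.1, -206.3]), array([55.1, 54.8]), 51.7)
spice 240 (array([495.1,  -6. ]), array([47.6, 44.5]), 23.1)
mill 86 (array([606.1,   5.4]), array([28.5, 28.5]), 4.8)
spare 733 (array([643.4, 476.8]), array([45.8, 95. ]), 25.7)
orange 512 (array([390.3, 404.2]), array([43.9, 98.4]), 71.8)
yellow 578 (array([ 701. , -115.1]), array([44.8, 74.8]), 28.6)
```

Emit:
drive_tool(commands=[[[0,0,0,0,0,-1,128],[0,0,0,0,0,-1,128],[-0.7,-0.45,0,0,0,0,128],[-0.7,-0.45,0,0,0,0,128],[-0.7,-0.45,0,0,0,0,128],[-0.7,-0.45,0,0,0,0,128],[-0.7,-0.45,0,0,0,0,128],[-0.7,-0.45,0,0,0,0,128],[-0.7,-0.45,0,0,0,0,128],[-0.7,-0.45,0,0,0,0,128]]])

```text
time_s: 1.1
eef_pos: [0.4795, 0.3184, 0.4043]
eef_rot: [-0.0, 0.058, 0.998, -0.0]
wrist_force: [0.2, -0.1, -0.4]
opening: 0.499
```

Emit:
drive_tool(commands=[[[-0.64,-0.41,0,0,0,0,128],[-0.64,-0.41,0,0,0,0,128],[-0.64,-0.41,0,0,0,0,128],[-0.64,-0.41,0,0,0,0,128],[-0.64,-0.41,0,0,0,0,128],[0,0,0,0,0,0,128]]])

```text
time_s: 1.7
eef_pos: [0.6284, 0.1958, 0.4037]
eef_rot: [0.0, 0.06, 0.998, -0.001]
wrist_force: [-0.3, -0.5, -0.5]
opening: 0.498
```

Run:
```python
from h import *
o=ctrl.get_obs(); print(o["eef_pos"])
a=ctrl.camera("scene")["pixels"][100:340,280:560]; b=ctrl.camera("side")["pixels"][60:300,180:460]
cv2.imwrite("pics/a1.png",cv2.resize(np.hstack([a,b])[...,::-1],(800,343)))
```

```text
[0.62840481 0.19578913 0.40369191]
```

View pics/a1.png

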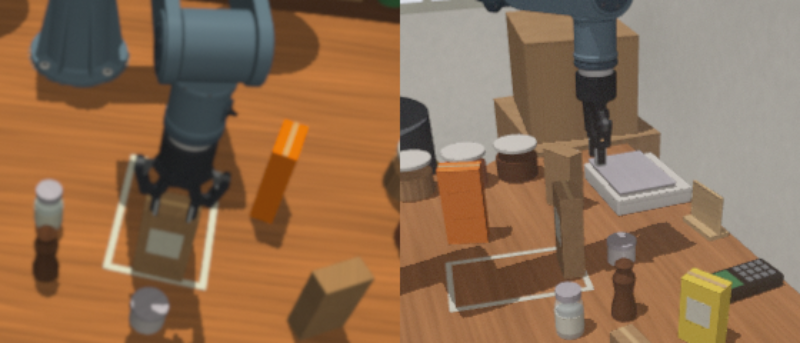

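The gripper hangs behind the tall carton, in line with it (left crop, fingers at about (185,200)), and is clear of the tin. I'll descend and creep forward.

Emit:
drive_tool(commands=[[[0,0,0.56,0,0,0,128],[0,0,0.56,0,0,0,128],[0,0,0.56,0,0,0,128],[0.2,0,0,0,0,0,128],[0.2,0,0,0,0,0,128],[0.1,0,0,0,0,0,128],[0.1,0,0,0,0,0,128],[0,0,0,0,0,0,128]]])

```text
time_s: 2.6
eef_pos: [0.5956, 0.2033, 0.3225]
eef_rot: [0.001, 0.057, 0.998, 0.0]
wrist_force: [1.3, 0.0, 0.2]
opening: 0.496
```

Run:
```python
from h import *
o=ctrl.get_obs(); print(o["eef_pos"])
a=ctrl.camera("scene")["pixels"][140:340,320:500]; b=ctrl.camera("side")["pixels"][100:300,240:420]
cv2.imwrite("pics/a2.png",cv2.resize(np.hstack([a,b])[...,::-1],(800,444)))
```

```text
[0.59557066 0.20334704 0.32251269]
```

View pics/a2.png

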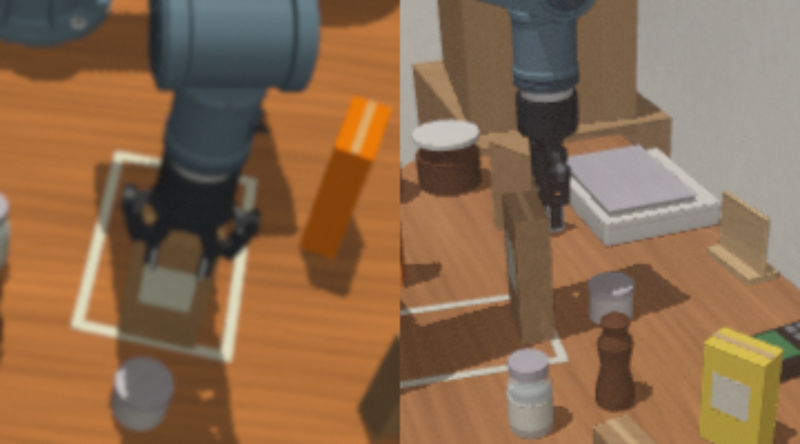

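It is in contact: 1.3 N, square, with both finger tips spanning the upper back face. Next I push it past balance, then hold so it falls.

Emit:
drive_tool(commands=[[[0.1,0,0,0,0,0,128],[0.1,0,0,0,0,0,128],[0.1,0,0,0,0,0,128],[0.1,0,0,0,0,0,128],[0.1,0,0,0,0,0,128],[0.1,0,0,0,0,0,128],[0.1,0,0,0,0,0,128],[0.1,0,0,0,0,0,128],[0,0,0,0,0,0,128],[0,0,0,0,0,0,128]]])

```text
time_s: 3.7
eef_pos: [0.5561, 0.2076, 0.3208]
eef_rot: [0.0, 0.058, 0.998, 0.0]
wrist_force: [-0.4, 0.6, 1.0]
opening: 0.499
```

Run:
```python
from h import *
a=ctrl.camera("scene")["pixels"][140:340,320:500]; b=ctrl.camera("side")["pixels"][100:300,200:380]
cv2.imwrite("pics/a3.png",cv2.resize(np.hstack([a,b])[...,::-1],(800,444)))
```

```text
(no output)
```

View pics/a3.png

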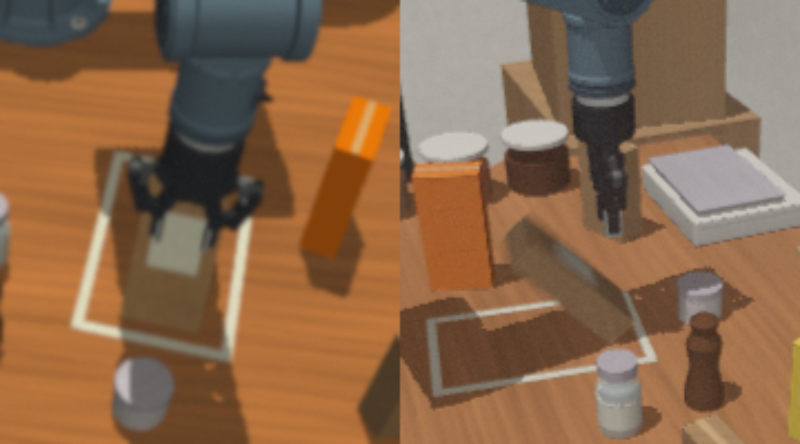

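The tall carton is falling squarely along its outline. I'll raise the arm and turn for the small one.

Emit:
drive_tool(commands=[[[0,0,-0.4,0,0,0,128],[0,0,-0.4,0,0,0,128],[0,0,-0.4,0,0,0,128],[0,0,-0.4,0,0,-0.92,128],[0,0,-0.4,0,0,-0.92,128],[0.08,-0.82,0,0,0,0,128],[0.08,-0.82,0,0,0,0,128],[0.08,-0.82,0,0,0,0,128],[0.08,-0.82,0,0,0,0,128]]])

```text
time_s: 4.7
eef_pos: [0.5634, 0.0414, 0.4209]
eef_rot: [0.0, -0.071, 0.997, -0.0]
wrist_force: [0.6, -0.1, 0.2]
opening: 0.498
```

Emit:
drive_tool(commands=[[[0.08,-0.82,0,0,0,0,128],[0.08,-0.82,0,0,0,0,128],[0.08,-0.82,0,0,0,0,128],[0.08,-0.82,0,0,0,0,128],[0.08,-0.82,0,0,0,0,128],[0.08,-0.82,0,0,0,0,128],[0,0,0,0,0,0,128],[0,0,0,0,0,0,128]]])

```text
time_s: 5.5
eef_pos: [0.5741, -0.2051, 0.4203]
eef_rot: [-0.0, -0.069, 0.998, 0.0]
wrist_force: [-0.5, 1.0, -0.5]
opening: 0.5
```

Run:
```python
from h import *
o=ctrl.get_obs(); print(o["eef_pos"],o["eef_rot"])
A=ctrl.camera("scene"); W=world(A)
P=W[180:310,350:445].reshape(-1,3); t=P[abs(P[:,2]-.045)<.006]; r=cv2.minAreaRect((t[:,:2]*1000).astype(np.float32)); print("tall lying",len(t),r)
a=A["pixels"][100:340,160:460]
b=ctrl.camera("side")["pixels"][180:420,190:490]
cv2.imwrite("pics/a4.png",cv2.resize(np.hstack([a,b])[...,::-1],(800,320)))
```

```text
[ 0.57414037 -0.20507179  0.42030459] [-2.16276743e-04 -6.94851054e-02  9.97582901e-01  3.58929880e-04]
tall lying 1863 ((517.2858276367188, 210.11123657226562), (90.5401611328125, 314.267822265625), 82.5205078125)
```

View pics/a4.png

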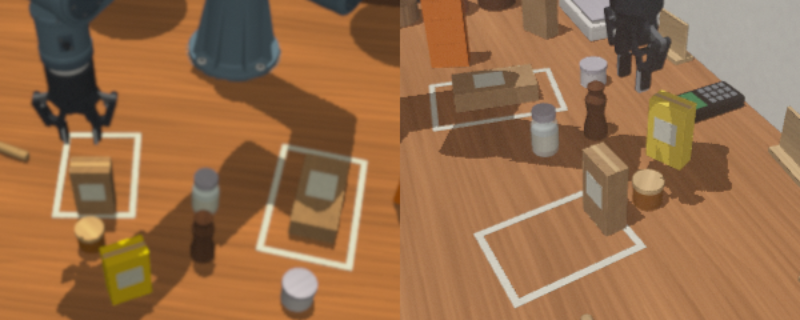

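The tall carton lies flat inside its outline, and the gripper is behind the small one. I'll shift 6 mm sideways, descend and creep up to contact.

Emit:
drive_tool(commands=[[[0,-0.12,0.72,0,0,0,128],[0,0,0.72,0,0,0,128],[0,0,0.72,0,0,0,128],[0,0,0.72,0,0,0,128],[0,0,0,0,0,0,128],[0.1,0,0,0,0,0,128],[0.1,0,0,0,0,0,128],[0.1,0,0,0,0,0,128],[0,0,0,0,0,0,128]]])

```text
time_s: 6.5
eef_pos: [0.5601, -0.2124, 0.2786]
eef_rot: [0.001, -0.071, 0.998, -0.001]
wrist_force: [-0.5, -0.2, -0.5]
opening: 0.496
```

Run:
```python
from h import *
a=ctrl.camera("scene")["pixels"][140:320,160:340]
b=ctrl.camera("side")["pixels"][220:400,240:420]
cv2.imwrite("pics/a5.png",cv2.resize(np.hstack([a,b])[...,::-1],(800,400)))
```

```text
(no output)
```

View pics/a5.png

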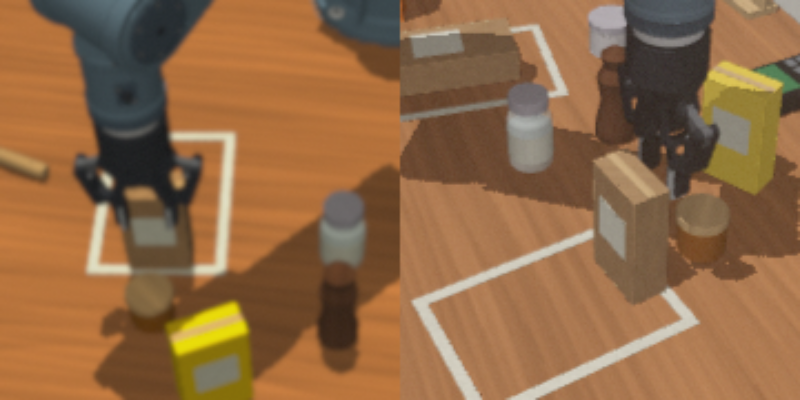

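The fingers span the carton's back face and are slightly to −y. I'll shift 4 mm and push it over.

Emit:
drive_tool(commands=[[[0,0.08,0,0,0,0,128],[0.1,0,0,0,0,0,128],[0.1,0,0,0,0,0,128],[0.1,0,0,0,0,0,128],[0.1,0,0,0,0,0,128],[0.1,0,0,0,0,0,128],[0.1,0,0,0,0,0,128],[0.1,0,0,0,0,0,128],[0.1,0,0,0,0,0,128],[0,0,0,0,0,0,128]]])

```text
time_s: 7.6
eef_pos: [0.5195, -0.2138, 0.2766]
eef_rot: [-0.0, -0.07, 0.998, 0.0]
wrist_force: [-0.2, -0.6, 0.4]
opening: 0.494
```

Run:
```python
from h import *
a=ctrl.camera("scene")["pixels"][140:320,160:340]
b=ctrl.camera("side")["pixels"][220:400,240:420]
cv2.imwrite("pics/a6.png",cv2.resize(np.hstack([a,b])[...,::-1],(800,400)))
```

```text
(no output)
```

View pics/a6.png

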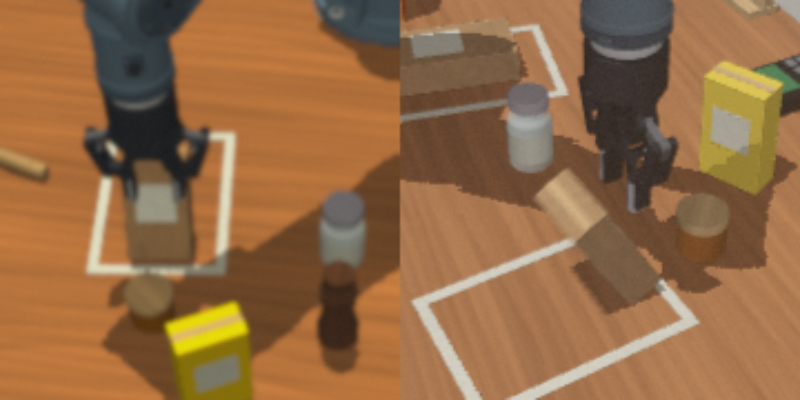

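The small carton is falling too. I'll raise the arm straight up, move it aside and verify.

Emit:
drive_tool(commands=[[[0,0,-0.2,0,0,0,128],[0,0,-0.5,0,0,0,128],[0,0,-0.7,0,0,0,128],[0,0,-0.7,0,0,0,128],[0,0,-0.7,0,0,0,128],[0,0.7,0,0,0,0,128],[0,0.7,0,0,0,0,128],[0,0.7,0,0,0,0,128],[0,0.7,0,0,0,0,128],[0,0,0,0,0,0,128]]])

```text
time_s: 8.7
eef_pos: [0.4998, -0.0718, 0.4176]
eef_rot: [0.0, -0.073, 0.997, 0.0]
wrist_force: [0.5, -1.1, -0.7]
opening: 0.498
```

Run:
```python
from h import *
A=ctrl.camera("scene"); B=ctrl.camera("side")
W=np.vstack([world(A).reshape(-1,3),world(B).reshape(-1,3)])
for n,c,yaw,h in (("tall",(449.3,213.1),-6.7,.045),("small",(436.4,-235),8.1,.04)):
    a=np.radians(yaw); R=np.array([[np.cos(a),np.sin(a)],[-np.sin(a),np.cos(a)]])
    q=(W[:,:2]*1000-c)@R.T
    m=(abs(W[:,2]-h)<.006)&(abs(q[:,0])<130)&(abs(q[:,1])<85); q=q[m]
    r=cv2.minAreaRect(q.astype(np.float32)); print(n,m.sum(),r,"z sd",W[m,2].std(),"pct",np.percentile(q,[1,99],0).round())
b0=np.load("scene0.npz")
for n,(x0,y0,x1,y1),h in (("tin",(365,295,405,340),.052),("honey",(212,260,243,292),.05),("spice",(300,222,330,265),.095),("mill",(300,255,325,300),.128)):
    P=world(A)[y0:y1,x0:x1].reshape(-1,3); t=P[abs(P[:,2]-h)<.01]; print(n,cv2.minAreaRect((t[:,:2]*1000).astype(np.float32))[0] if len(t) else 0)
cv2.imwrite("pics/a7.png",np.hstack([cv2.resize(A["pixels"],(400,300)),cv2.resize(B["pixels"],(400,300))])[...,::-1])
```

```text
tall 2903 ((1.3120956420898438, 1.5336685180664062), (99.21643829345703, 186.6261444091797), 89.36870574951172) z sd 0.0022592892386428557 pct [[-86. -43.]
 [ 91.  50.]]
small 2690 ((2.9560012817382812, 3.870330810546875), (134.16543579101562, 81.94583129882812), 0.9248125553131104) z sd 0.0018757965994122322 pct [[-63. -36.]
 [ 67.  42.]]
tin (674.3666381835938, 187.56507873535156)
honey (610.681396484375, -205.25567626953125)
spice (494.0193176269531, -5.516120910644531)
mill (606.3987426757812, 6.67774772644043)
```

View pics/a7.png

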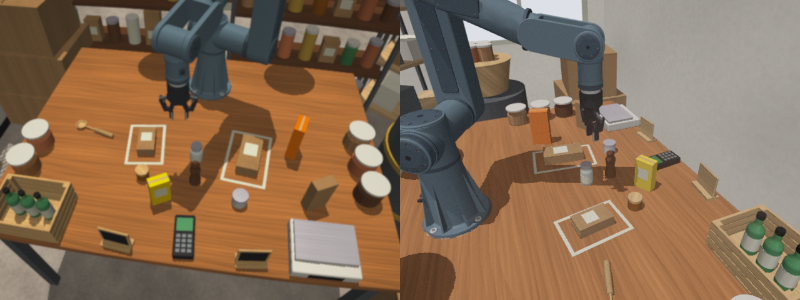

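Both cartons lie flat and centred in their outlines, the bystanders have not moved, and the arm is clear.

```bash
python3 -c "from bench import ctrl; print(ctrl.hand_in())"
```

```text
the job is handed in; nothing more can be done
None
```

I tipped both labelled cartons onto a broad face with half-open fingers, pushing high on the back face without gripping or lifting. The job is handed in at about 9 s of robot time; no verdict is reported.

- **Cartons:** The last depth check, from two cameras, shows both lying flat. Their centres are within about 5 mm of their outlines' centres, and they are within about 1° of square.
- **Bystanders:** The tin, honey jar, spice jar and pepper mill measured within about 1.5 mm of where they started. I checked the scoop and spare carton only by eye in the final picture, where they look unmoved.
- **Arm:** The arm is clear of everything, and no check failed or disagreed. The only contact force I read was 1.3 N, at first touch on the tall carton.

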